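# Hook a battery pack into a portable ventilator

## Robot

A 7-joint arm with a two-finger parallel gripper is mounted at the origin on the work surface. World frame = base frame: x ahead of the robot, y to its left, z up, the work surface at z = 0. Lengths are in mm, angles in degrees, forces in N, time in s.
With the tool pointing down it reaches from about 425 to 1025 mm from the base axis. Payload 9.4 kg.
Tool frame: the origin (TCP) lies at the very end of the fingers, on their centre line; the grasp point (between the pads) lies bot.hold_point_z behind it (bot.hold_point_z is the distance from the TCP to the grasp point, in mm); z points along the fingers, x is the direction in which the jaws open and shut, and the axes are right-handed (so a half turn about z gives the same grasp; the last joint's range is limited). The gripper opens to 93 mm and grips with 3 to 60 N. Pads are 15 mm wide; open, the fingers measure 128 mm over their backs; the gripper's body (75 mm by 188 mm) begins 65 mm behind the grasp point.
Start: joints at [-80.884, 34.337, -0.143, 91.639, 0.103, 54.024, -4.572], TCP at [169.38, 704.936, 218.618] pointing down, gripper open.
Joint ranges: [-147.43, 147.43], [-19.82, 112.94], [-74.19, 73.91], [6.32, 146.72], [-59.91, 239.91], [6.04, 106.73], [-150.56, 150.56]. Speed limits (degrees/s): [127.2, 127.2, 172.46, 172.46, 180, 180, 180].

## Interface

Orientations are given as [roll, pitch, yaw] about the fixed x, y, z axes, in that order (R = Rz(yaw) Ry(pitch) Rx(roll)).
In Python, from cell import bot, snapshot, camera_model, close_job gives the robot as it stands.
- The arm moves only by the tool arm_command, never from a script. Its argument "commands" is a list of rows, each an object with "rot": the turn, a rotation vector about the tool's x, y, z in rad, a list of three; "offset": the shift along the tool's x, y, z in cm, a list of three; "claw": the opening, from -1 (shut) to 1 (fully open). In form: [{"rot": [wx, wy, wz], "offset": [x, y, z], "claw": claw}, ...]. A call has 1 to 5 rows; each row shifts and turns the commanded pose from where the row before left it, along the tool's axes as they then stand; what a row does not reach is not made up. A row lasts 1/8 s, in which the tool goes at most 62.5 mm and 10.7 degrees, less where a joint would pass 70% of its speed; a pose out of reach is approached as far as the arm can. A call with a gripper value outside its range is refused whole. The fingers move at their own pace and stop on an object; "grip_force" is the grip in N (left out, the last holds). Time passes only in rows, so rows that do not move let the fingers close. It gives the time, the measured TCP pose, the force and the opening at its end, in the units of the state.
- bot.observe(): the state, without advancing time (a new reading comes with each control period).
- snapshot(name): name is "scene" or "top" or "wrist"; returns (picture, depth): 400x640x3 uint8, red, green, blue; 400x640 float32, mm along the optical axis (not along the pixel's ray), 0 where there is no reading.
- camera_model(name): a dict with "mtx" (3x3 intrinsics, pixels), "k1" (the pictures are not rectified: a ray, as slopes to the right and down, at radius r is drawn at 1 + k1 r^2 times it, then the intrinsics apply), "rvec" (rotation vector, rad) and "tvec" (3), from world to camera coordinates, as OpenCV has them; the wrist camera has in their place "T_tool_cam" (4x4, takes a point from camera to tool coordinates, whose origin is the TCP and whose axes are the tool frame's). Camera axes: x right, y down, z forward; pixel columns grow to the right and rows downward; lengths in mm; the calibration is good to about 2 mm. A picture is of the moment at which its call begins: read the wrist's pose just before it. camera_model takes no time and is no camera call.
- close_job(): hands the job in, once; it reports no verdict.
The state is a dict: "time_s": time; "q": joint angles; "joint_velocities": joint speeds; "tau": joint torques, N m; "eef_pos": TCP position; "eef_rot": TCP orientation; "force": force on the tool from outside, world axes, zero at the start; "ft_torque": the same for the moment, N m; "grip_width": opening from 0.0 (shut) to 1.0 (fully open).
Only numpy, scipy, OpenCV 4.12 (cv2) and the standard library are available. Lean on these libraries where they do the work, as an engineer would, in place of code of your own. Each camera call takes 0.05 s, during which the arm holds its last target.

## Task

The portable ventilator lies on its face with its battery bay open upwards. Take the battery pack that has the flat tongue on one end, hook the tongue under the grey lip at the right-hand end of the bay (as the robot sees it), then turn the other end down until the pack lies flat on the bay floor, and let go. Leave the short pack without a tongue where it is.

Things in the scene. Friction and masses are not known exactly. Their poses are not given: they have to be found in the camera images.
- pack: Grey battery pack, 250-450 g, lying flat: block 112 x 64 x 30 mm (x, y, z); centred on top a grip bar 60 mm along x, 20 mm wide along y, from 30 to 62 mm above the underside. A flat tongue, 50 mm wide, 10 mm thick, level with the underside, sticks out 26 mm from the -x end. Origin: centre of the block's underside; z up; -x to the tongue, which points to the robot's right (world -y) within 20 degrees.
- tongue_tip (a point): Middle of the lower front edge of the pack's tongue, 82 mm from the pack's origin along its -x, at the level of its underside. Axes as the pack's. Seated mid-way in its play it is at x = -68 mm in the unit's frame, and the pack's origin at x = 14, y = 0, z = 30 mm, axes along the unit's; play 8 mm each way along x and y.
- unit: Ventilator on its face, fixed: white shell 200 x 170 mm (x, y), grey handle beyond +x (to 149 mm). Origin: centre of its underside, on the bench; z up; its -x end to the robot's right (world -y) within 17 degrees. Open bay: black floor at z = 30 mm, x -78 to 78, y -40 to 40 mm. Side walls rise to z = 50 mm, the end wall at x = 78 to 54 mm. The lip covers the bay's -x end.
- lip_edge (a point): Middle of the lower edge of the grey lip: x = -52, y = 0, z = 54 mm in the unit's frame, axes as the unit's. The lip, 7 mm thick, runs from here to x = -78 mm over the bay's whole width: a pocket 24 mm high, 26 mm deep. From edge to end wall 130 mm are open; pack with tongue is 138 mm, so it enters only tilted 15 to 25 degrees, tongue low, pushed under the lip, then turned down.
- short_pack: Bystander: grey pack of another machine with the same grip bar, block only 80 x 64 x 30 mm and no tongue. Origin: centre of its underside. The two packs lie side by side on the left half of the bench, in either order.

How it is judged (in metres and radians):
On the way:
1. the tongue is under the lip while the pack's other end is still up (x of tongue_tip in the frame of unit between -0.08 and -0.054 m and z of tongue_tip in the frame of unit between 0.02 and 0.054 m and angle between pack's own z axis and vertical between 0.1 and 0.8 rad), for 0.1 s.
At the end, for the whole second after the job is handed in: The pack lies at rest in the bay, flat within 7 degrees and not more than 6 mm off the bay floor, in line with the bay within 15 degrees, its tongue at least 4 mm under the lip (x of tongue_tip in the frame of unit below -0.056 m and z of pack in the frame of unit between 0.02 and 0.036 m and horizontal distance between pack and unit below 0.04 m and angle between pack's own z axis and vertical below 0.12 rad and angle between the x axis of pack and the x axis of unit, either way round below 0.26 rad and linear speed of pack below 0.02 m/s); the robot touches nothing.
It fails at once if the short pack was moved by more than 40 mm (distance of short_pack from where it was at the start of the episode above 0.04 m).
It also fails if it takes over 37 s, if anything falls off the work surface, if the arm or the gripper's body presses on something with over 40 N, if the wrist force passes 120 N, or if a joint passes its speed limit or range.

## Working session

There is one attempt and no reset: what is moved stays moved. The work goes in short steps, Python scripts to look and compute and a tool call to move; the robot and the scene stay as the last step left them, time stands still between calls to the robot, and variables do not carry over. Pictures are saved under pics/ and viewed, and the job is handed in when it is done.

Besides the shell and the picture viewer there is one more tool, called as name(argument=value, ...) on one line, values as JSON. arm_command: Moves the arm, as the interface text tells. Its arguments: {"type":"object","properties":{"commands":{"type":"array"},"grip_force":{"type":"number"}},"required":["commands"]}

```bash
mkdir -p pics; ls; python3 - <<'E'
from cell import bot,snapshot,camera_model
import cv2,numpy as np
s=bot.observe();print(s,bot.hold_point_z)
for n in("top","scene","wrist"):
    p,d=snapshot(n);cv2.imwrite(f"pics/{n}0.png",p[:,:,::-1]);np.save(f"pics/{n}0.npy",d);print(n,camera_model(n))
E
```

```text
pics
{'time_s': 0.0, 'q': array([-80.88200374,  34.38678485,  -0.1459973 ,  91.68031087,
         0.10455633,  54.02469116,  -4.57486144]), 'joint_velocities': array([-0.08821538, -0.04981651, -0.02039764, -0.03242659,  0.0347299 ,
        0.05728643, -0.02673459]), 'tau': array([ 1.15698845e-05, -7.65074372e+01,  1.49741460e+00, -2.52345085e+01,
       -5.23745490e-02,  1.70073286e-02,  1.50791993e-04]), 'eef_pos': array([169.30927136, 704.44658687, 217.73518519]), 'eef_rot': array([1.79990636e+02, 9.12006482e-02, 7.64891722e+01]), 'force': array([-0.18367758, -0.27955937, -0.54311819]), 'ft_torque': array([0.02400321, 0.01596651, 0.01769824]), 'grip_width': 1.0023564815949826} 18.8
top {'mtx': array([[406.06732045,   0.        , 313.46953369],
       [  0.        , 406.06732045, 200.14458042],
       [  0.        ,   0.        ,   1.        ]]), 'k1': -0.10272115720830524, 'rvec': array([ 2.17337906, -2.16178065,  0.09614022]), 'tvec': array([  24.78989933,  523.15771804, 1007.53482902])}
scene {'mtx': array([[369.4090154 ,   0.        , 318.48298915],
       [  0.        , 369.4090154 , 198.76654779],
       [  0.        ,   0.        ,   1.        ]]), 'k1': -0.08222584979325988, 'rvec': array([ 1.84805182,  1.59709403, -0.66942874]), 'tvec': array([-114.29350842, -324.12195975, 1145.67344025])}
wrist {'mtx': array([[294.27731606,   0.        , 317.57734808],
       [  0.        , 294.27731606, 193.65165468],
       [  0.        ,   0.        ,   1.        ]]), 'k1': -0.042932957534720574, 'T_tool_cam': array([[ 9.99999907e-01, -4.09257984e-04, -1.37518696e-04,
         5.06765931e-01],
       [ 4.30586050e-04,  9.68692277e-01,  2.48264147e-01,
        -6.87489388e+01],
       [ 3.16092147e-05, -2.48264183e-01,  9.68692363e-01,
        -1.65622699e+02],
       [ 0.00000000e+00,  0.00000000e+00,  0.00000000e+00,
         1.00000000e+00]])}
```

View pics/top0.png

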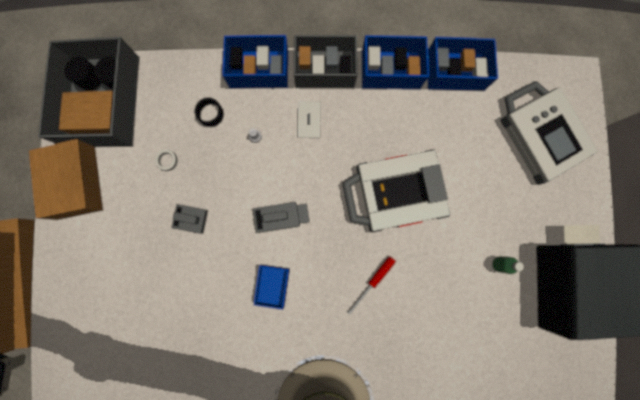

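View pics/scene0.png

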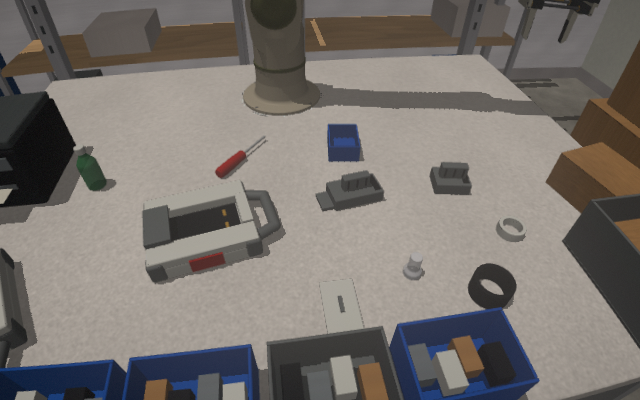

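View pics/wrist0.png

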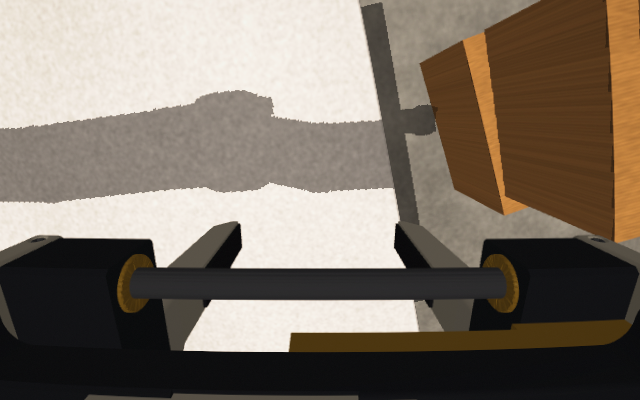

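Top view: the tongue pack is near (280,216) with its tongue at (303,213). The short pack is at (190,218), and the unit at (402,190) with its lip at (433,183). Next, enlarged crops.

```bash
cat > h.py <<'E'
import numpy as np,cv2
from cell import camera_model
def topW(px,z=None,d=None,name="top"):
    m=camera_model(name);K=m["mtx"];k1=m["k1"]
    px=np.atleast_2d(np.float64(px))
    n=cv2.undistortPoints(px.reshape(-1,1,2),K,np.array([k1,0,0,0.]))[:,0]
    R=cv2.Rodrigues(m["rvec"])[0];t=np.array(m["tvec"]).ravel();C=-R.T@t
    r=np.c_[n,np.ones(len(n))]@R
    if d is not None: return C+r*np.ravel(d)[:,None]
    return C+r*((z-C[2])/r[:,2])[:,None]
def proj(P,name="top"):
    m=camera_model(name)
    return cv2.projectPoints(np.float64(P).reshape(-1,1,3),np.float64(m["rvec"]),np.float64(m["tvec"]),m["mtx"],np.array([m["k1"],0,0,0.]))[0][:,0]
E
python3 - <<'E'
import cv2,numpy as np
from h import *
p=cv2.imread("pics/top0.png");d=np.load("pics/top0.npy")
a=cv2.resize(p[190:245,240:325],None,fx=9,fy=9,interpolation=cv2.INTER_CUBIC);cv2.imwrite("pics/c1.png",a)
a=cv2.resize(p[140:240,335:460],None,fx=6,fy=6,interpolation=cv2.INTER_CUBIC);cv2.imwrite("pics/c2.png",a)
for n,(u0,u1,v0,v1) in dict(pack=(240,325,190,245),short=(160,220,195,245),unit=(335,460,140,240)).items():
    v,u=np.mgrid[v0:v1,u0:u1];W=topW(np.c_[u.ravel(),v.ravel()],d=d[v0:v1,u0:u1])
    ok=(d[v0:v1,u0:u1].ravel()>0)
    z=W[:,2];print(n,"floor z",np.median(z[ok]),np.histogram(z[ok],bins=np.arange(-12,80,5)))
    for lo,hi in ((6,20),(22,38),(50,75),(10,90),(45,57)):
        s=ok&(z>lo)&(z<hi)
        if s.sum()>10:
            r=cv2.minAreaRect(np.float32(W[s][:,:2]));print(n,lo,hi,s.sum(),W[s].mean(0).round(1),r)
E
```

```text
pack floor z -0.2912887660929755 (array([   8, 1212, 2076,  127,  117,    7,    3,  341,  550,    9,    4,
          5,    6,   19,  164,   14,    0,    0]), array([-12,  -7,  -2,   3,   8,  13,  18,  23,  28,  33,  38,  43,  48,
        53,  58,  63,  68,  73,  78]))
pack 6 20 184 [488.3  58.3   9. ] ((471.8558349609375, 99.01048278808594), (51.722267150878906, 129.041748046875), 22.87734603881836)
pack 22 38 901 [478.6 122.2  28.6] ((479.1564025878906, 123.27388763427734), (64.16353607177734, 112.78711700439453), 9.173538208007812)
pack 50 75 202 [478.9 122.5  60.3] ((479.4060363769531, 122.45541381835938), (20.166229248046875, 59.14924240112305), 9.301995277404785)
pack 10 90 1158 [478.9 119.8  33.6] ((481.1708679199219, 110.76055908203125), (64.15286254882812, 138.15858459472656), 9.135562896728516)
pack 45 57 19 [476.1 122.7  52.8] ((479.7094421386719, 120.66230773925781), (20.29761505126953, 55.43440628051758), 9.6550874710083)
short floor z -0.18335064859297745 (array([   2,  724, 1433,   44,   14,   16,   18,  188,  342,   14,    5,
          4,    4,   15,  152,   15,    0, 
[... 1071 characters left out ...]
t 6 20 41 [ 518.3 -123.2   12. ] ((483.36492919921875, -170.12841796875), (281.0057067871094, 123.08879089355469), 58.41162872314453)
unit 22 38 2298 [ 539.9 -160.9   30.1] ((543.0626220703125, -172.839599609375), (178.80335998535156, 243.86297607421875), 11.83408260345459)
unit 50 75 1424 [ 552.4 -219.5   55.5] ((548.01708984375, -200.58021545410156), (168.59417724609375, 202.22134399414062), 11.926111221313477)
unit 10 90 6153 [ 545.4 -186.2   42.6] ((543.995361328125, -177.2911834716797), (178.80335998535156, 252.95938110351562), 11.83408260345459)
unit 45 57 2956 [ 545.8 -188.6   49. ] ((548.7702026367188, -199.67518615722656), (171.32252502441406, 203.4803466796875), 11.491195678710938)
```

View pics/c1.png

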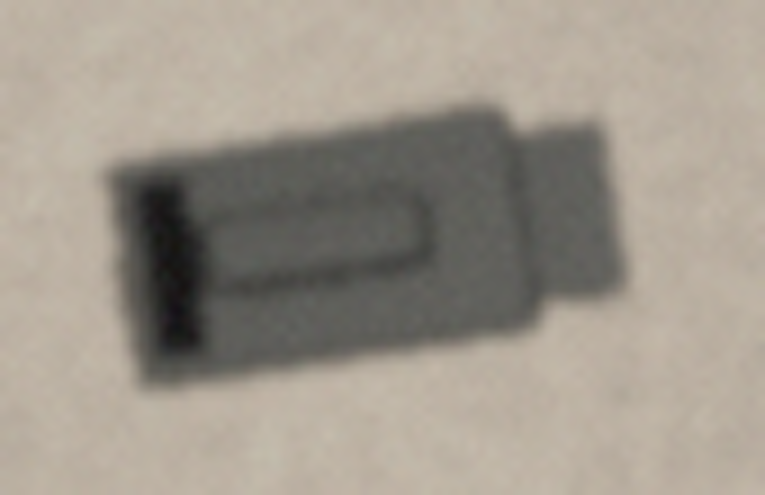

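View pics/c2.png

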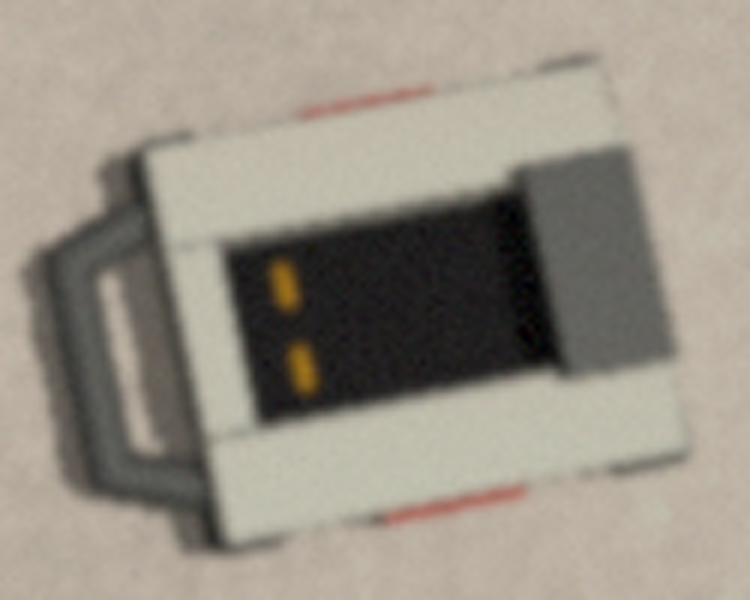

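```bash
cat >> h.py <<'E'
def pose(x,y,yaw,z=0):
    c,s=np.cos(np.radians(yaw)),np.sin(np.radians(yaw));T=np.eye(4);T[:2,:2]=[[c,-s],[s,c]];T[:3,3]=[x,y,z];return T
def tr(T,P): return np.atleast_2d(P)@T[:3,:3].T+T[:3,3]
E
python3 - <<'E'
from h import *
p=cv2.imread("pics/top0.png")
U=pose(548.3,-200.3,101.8);Pk=pose(479.2,123.2,99.2)
def draw(img,T,poly,f,o,c):
    q=(proj(tr(T,poly))-o+0.5)*f-0.5
    cv2.polylines(img,[np.int32(q.round())],True,c,1)
o=np.array([335,140]);a=cv2.resize(p[140:240,335:460],None,fx=6,fy=6,interpolation=cv2.INTER_CUBIC)
R=lambda x0,x1,y0,y1,z:[[x0,y0,z],[x1,y0,z],[x1,y1,z],[x0,y1,z]]
draw(a,U,R(-100,100,-85,85,50),6,o,(0,0,255));draw(a,U,R(-78,-52,-40,40,61),6,o,(0,255,0));draw(a,U,R(-52,78,-40,40,30),6,o,(255,0,255));draw(a,U,R(78,100,-40,40,54),6,o,(255,255,0))
cv2.imwrite("pics/o2.png",a)
o=np.array([240,190]);a=cv2.resize(p[190:245,240:325],None,fx=9,fy=9,interpolation=cv2.INTER_CUBIC)
draw(a,Pk,R(-56,56,-32,32,30),9,o,(0,0,255));draw(a,Pk,R(-82,-56,-25,25,10),9,o,(0,255,0));draw(a,Pk,R(-30,30,-10,10,62),9,o,(255,0,255))
cv2.imwrite("pics/o1.png",a)
E
```

```text
(no output)
```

View pics/o2.png

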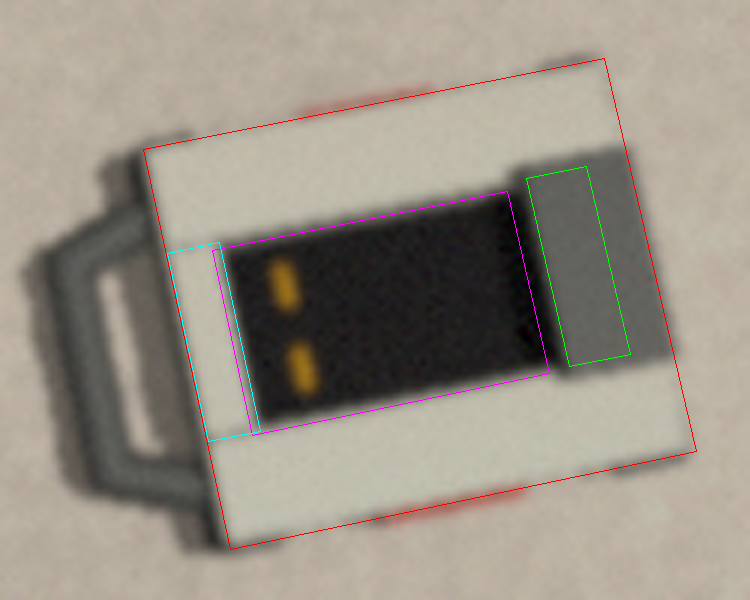

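View pics/o1.png

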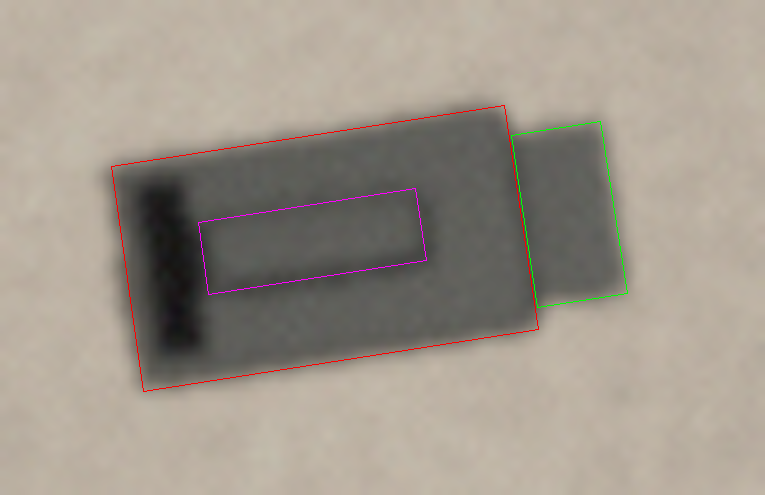

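Both overlays fit to about 1 mm. Pack pose is (479.2, 123.2, yaw 99.2°) and unit pose is (548.3, -200.3, yaw 101.8°). Next I'll write a planner.

```bash
cat >> h.py <<'E'
from scipy.spatial.transform import Rotation as Ro
from cell import bot
U=pose(548.3,-200.3,101.8);Pk=pose(479.2,123.2,99.2)
FL=np.diag([-1.,-1.,1.]) 
def tool_T(Tpack,g=(0,0,34)):
    # tool x=-pack y, tool y=-pack x, tool z=-pack z
    T=np.eye(4);T[:3,:3]=Tpack[:3,:3]@np.array([[0,-1,0],[-1,0,0],[0,0,-1.]]);T[:3,3]=tr(Tpack,g)[0];return T
def packT(tipx,tipz,th,y=0,dyaw=0):  # pack pose in world with tongue tip at (tipx,y,tipz) in unit frame, tilted th deg (+x end up)
    T=np.eye(4);T[:3,:3]=Ro.from_euler('z',dyaw,degrees=True).as_matrix()@Ro.from_euler('y',-th,degrees=True).as_matrix()
    T[:3,3]=np.array([tipx,y,tipz])+T[:3,:3]@[82,0,0];return U@T
def cur():
    s=bot.observe();T=np.eye(4);T[:3,:3]=Ro.from_euler('xyz',s["eef_rot"],degrees=True).as_matrix();T[:3,3]=s["eef_pos"];return T,s
def plan(A,B,n):
    w=Ro.from_matrix(A[:3,:3].T@B[:3,:3]).as_rotvec();dp=(B[:3,3]-A[:3,3])
    print("total",np.linalg.norm(dp).round(1),"mm",np.degrees(np.linalg.norm(w)).round(2),"deg; per row",np.linalg.norm(dp)/n)
    for k in range(n):
        R=A[:3,:3]@Ro.from_rotvec(w*k/n).as_matrix()
        print((w/n).round(4).tolist(),(R.T@dp/n/10).round(2).tolist())
E
python3 - <<'E'
from h import *
A,s=cur();B=tool_T(Pk);H=B.copy();H[2,3]=150
plan(A,H,15)
E
```

```text
total 662.3 mm 67.29 deg; per row 44.154891493261616
[0.0001, 0.0001, 0.0783] [-3.29, 2.91, 0.46]
[0.0001, 0.0001, 0.0783] [-3.05, 3.16, 0.46]
[0.0001, 0.0001, 0.0783] [-2.79, 3.39, 0.46]
[0.0001, 0.0001, 0.0783] [-2.52, 3.6, 0.46]
[0.0001, 0.0001, 0.0783] [-2.23, 3.78, 0.46]
[0.0001, 0.0001, 0.0783] [-1.93, 3.95, 0.46]
[0.0001, 0.0001, 0.0783] [-1.61, 4.09, 0.46]
[0.0001, 0.0001, 0.0783] [-1.29, 4.2, 0.45]
[0.0001, 0.0001, 0.0783] [-0.95, 4.29, 0.45]
[0.0001, 0.0001, 0.0783] [-0.62, 4.35, 0.45]
[0.0001, 0.0001, 0.0783] [-0.27, 4.38, 0.45]
[0.0001, 0.0001, 0.0783] [0.07, 4.39, 0.45]
[0.0001, 0.0001, 0.0783] [0.41, 4.37, 0.45]
[0.0001, 0.0001, 0.0783] [0.75, 4.33, 0.45]
[0.0001, 0.0001, 0.0783] [1.09, 4.25, 0.45]
```

arm_command(commands=[{"rot": [0, 0, 0.078], "offset": [-3.3, 2.9, 0.3], "claw": 1}, {"rot": [0, 0, 0.078], "offset": [-3.05, 3.15, 0.3], "claw": 1}, {"rot": [0, 0, 0.078], "offset": [-2.8, 3.4, 0.3], "claw": 1}, {"rot": [0, 0, 0.078], "offset": [-2.5, 3.6, 0.3], "claw": 1}, {"rot": [0, 0, 0.078], "offset": [-2.2, 3.8, 0.3], "claw": 1}], grip_force=40)

```text
time_s: 0.78
eef_pos: [273.4, 510.0, 203.5]
eef_rot: [180.0, 0.0, 54.0]
force: [0.2, 0.2, -0.5]
grip_width: 0.996
```

arm_command(commands=[{"rot": [0, 0, 0.078], "offset": [-1.95, 3.95, 0.3], "claw": 1}, {"rot": [0, 0, 0.078], "offset": [-1.6, 4.1, 0.3], "claw": 1}, {"rot": [0, 0, 0.078], "offset": [-1.3, 4.2, 0.3], "claw": 1}, {"rot": [0, 0, 0.078], "offset": [-0.95, 4.3, 0.3], "claw": 1}, {"rot": [0, 0, 0.078], "offset": [-0.6, 4.35, 0.3], "claw": 1}])

```text
time_s: 1.4
eef_pos: [377.3, 316.1, 188.6]
eef_rot: [180.0, -0.0, 31.7]
force: [0.4, -0.4, -1.2]
grip_width: 1.001
```

```bash
python3 - <<'E'
from h import *
A,s=cur();print(s["time_s"],s["eef_pos"],s["eef_rot"],s["joint_velocities"].round(0));B=tool_T(Pk);H=B.copy();H[2,3]=120
plan(A,H,5)
E
```

```text
1.4 [377.33785596 316.14833084 188.5721787 ] [ 1.79997957e+02 -8.13242583e-03  3.16606491e+01] [30. -3. 10. 12. -7. -8. 10.]
total 228.7 mm 22.46 deg; per row 45.74149033606031
[0.0, -0.0, 0.0784] [-0.29, 4.35, 1.37]
[0.0, -0.0, 0.0784] [0.05, 4.36, 1.37]
[0.0, -0.0, 0.0784] [0.39, 4.35, 1.37]
[0.0, -0.0, 0.0784] [0.73, 4.3, 1.37]
[0.0, -0.0, 0.0784] [1.07, 4.23, 1.37]
```

arm_command(commands=[{"rot": [0, 0, 0.078], "offset": [-0.3, 4.35, 1.35], "claw": 1}, {"rot": [0, 0, 0.078], "offset": [0.05, 4.35, 1.35], "claw": 1}, {"rot": [0, 0, 0.078], "offset": [0.4, 4.35, 1.35], "claw": 1}, {"rot": [0, 0, 0.078], "offset": [0.7, 4.3, 1.35], "claw": 1}, {"rot": [0, 0, 0.078], "offset": [1.05, 4.2, 1.35], "claw": 1}])

```text
time_s: 2.02
eef_pos: [479.3, 123.9, 120.7]
eef_rot: [-180.0, -0.0, 9.3]
force: [0.3, 0.3, 0.3]
grip_width: 0.998
```

arm_command(commands=[{"rot": [0, 0, 0], "offset": [0, 0, 0], "claw": 1}])

```text
time_s: 2.15
eef_pos: [479.5, 121.8, 120.4]
eef_rot: [179.9, 0.0, 9.1]
force: [-0.6, 0.7, 0.7]
grip_width: 0.998
```

```bash
python3 - <<'E'
from h import *
from cell import snapshot
A,s=cur();print(s["time_s"],s["eef_pos"],s["eef_rot"],s["force"],s["joint_velocities"].round(0));B=tool_T(Pk)
plan(A,B,4)
p,d=snapshot("wrist");cv2.imwrite("pics/w1.png",p[:,:,::-1])
E
```

```text
2.15 [479.54231201 121.81565761 120.38441395] [1.79910032e+02 4.82908825e-02 9.10115388e+00] [-0.56032637  0.67976488  0.65379819] [-3. -1. -2.  0.  0.  1. -1.]
total 86.4 mm 0.14 deg; per row 21.599045920231134
[0.0004, 0.0002, -0.0004] [-0.0, -0.04, 2.16]
[0.0004, 0.0002, -0.0004] [-0.0, -0.04, 2.16]
[0.0004, 0.0002, -0.0004] [-0.0, -0.04, 2.16]
[0.0004, 0.0002, -0.0004] [-0.0, -0.04, 2.16]
```

View pics/w1.png

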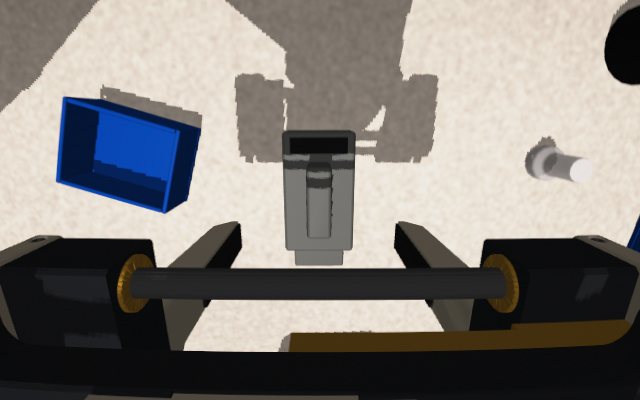

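The bar sits centred between the fingers (bar at column 319, camera centre line about 318) and the tongue points down the image, i.e. along tool +y. Descend and grip.

arm_command(commands=[{"rot": [0, 0, 0], "offset": [0, 0, 2.5], "claw": 1}, {"rot": [0, 0, 0], "offset": [0, -0.1, 2.5], "claw": 1}, {"rot": [0, 0, 0], "offset": [0, 0, 2.2], "claw": 1}, {"rot": [0, 0, 0], "offset": [0, 0, 1.4], "claw": 1}, {"rot": [0, 0, 0], "offset": [0, 0, 0], "claw": -1}], grip_force=40)

```text
time_s: 2.82
eef_pos: [478.0, 126.7, 34.7]
eef_rot: [-180.0, 0.1, 9.5]
force: [-0.7, 0.0, 0.5]
grip_width: 0.936
```

arm_command(commands=[{"rot": [0, 0, 0], "offset": [0, 0, 0], "claw": -1}, {"rot": [0, 0, 0], "offset": [0, 0, 0], "claw": -1}, {"rot": [0, 0, 0], "offset": [0, 0, 0], "claw": -1}, {"rot": [0, 0, 0], "offset": [0, 0, 0], "claw": -1}])

```text
time_s: 3.32
eef_pos: [478.7, 126.1, 35.4]
eef_rot: [-180.0, -0.0, 9.5]
force: [-0.1, 0.4, -1.1]
grip_width: 0.508
```

arm_command(commands=[{"rot": [0, 0, 0], "offset": [0, 0, 0], "claw": -1}, {"rot": [0, 0, 0], "offset": [0, 0, 0], "claw": -1}, {"rot": [0, 0, 0], "offset": [0, 0, 0], "claw": -1}, {"rot": [0, 0, 0], "offset": [0, 0, 0], "claw": -1}, {"rot": [0, 0, 0], "offset": [0, 0, 0], "claw": -1}])

```text
time_s: 3.95
eef_pos: [478.9, 126.2, 35.2]
eef_rot: [180.0, -0.0, 9.5]
force: [1.8, -0.1, -1.1]
grip_width: 0.212
```

```bash
python3 - <<'E'
from h import *
A,s=cur();print(s)
g=tr(np.linalg.inv(Pk),A[:3,3]);print("grasp in pack",g)
E
```

```text
{'time_s': 3.95, 'q': array([-26.57041592,  36.88408165,   7.60149956, 129.83835047,
       -18.82688597,  14.21789234,   7.26207028]), 'joint_velocities': array([-0.05490268, -0.11998249,  0.02879911, -0.13972265,  0.01118232,
       -0.07332532,  0.0270524 ]), 'tau': array([-5.15229546e-02, -6.10077024e+01,  3.40964779e+00, -6.20064184e+00,
        5.77484621e-03,  4.94748820e-01,  3.55564393e-03]), 'eef_pos': array([478.88705816, 126.15353361,  35.17006606]), 'eef_rot': array([ 1.79998940e+02, -3.50682506e-02,  9.45316680e+00]), 'force': array([ 1.80633274, -0.05095721, -1.13613729]), 'ft_torque': array([-0.02997312, -0.27034547, -0.01996335]), 'grip_width': 0.21228674845866966}
grasp in pack [[ 2.96557365 -0.16329822 35.17006606]]
```

arm_command(commands=[{"rot": [0, 0, 0], "offset": [0, 0, -1], "claw": -1}, {"rot": [0, 0, 0], "offset": [0, 0, -2.5], "claw": -1}, {"rot": [0, 0, 0], "offset": [0, 0, -3], "claw": -1}, {"rot": [0, 0, 0], "offset": [0, 0, -2.5], "claw": -1}, {"rot": [0, 0, 0], "offset": [0, 0, -1], "claw": -1}])

```text
time_s: 4.58
eef_pos: [478.4, 126.2, 136.6]
eef_rot: [-180.0, -0.1, 9.5]
force: [-0.1, 0.6, -4.7]
grip_width: 0.213
```

```bash
python3 - <<'E'
from h import *
A,s=cur();print(s["time_s"],s["eef_pos"],s["eef_rot"],s["force"],s["ft_torque"],s["grip_width"])
B=tool_T(packT(-44,90,18),(3,0,35.2));print(B)
plan(A,B,10)
E
```

```text
4.575 [478.41110411 126.1611126  136.55270986] [-1.79975679e+02 -6.54196181e-02  9.46122953e+00] [-0.12867723  0.57770817 -4.6537066 ] [-0.04474476  0.07346384  0.00137347] 0.21280377670645398
[[ 9.78867389e-01  1.94487303e-01 -6.31927553e-02  5.42990791e+02]
 [ 2.04496052e-01 -9.30958209e-01  3.02486658e-01 -1.74886248e+02]
 [ 0.00000000e+00 -3.09016994e-01 -9.51056516e-01  1.49743634e+02]
 [ 0.00000000e+00  0.00000000e+00  0.00000000e+00  1.00000000e+00]]
total 308.2 mm 18.13 deg; per row 30.81786000785228
[0.0314, -0.0008, -0.004] [0.14, 3.08, -0.13]
[0.0314, -0.0008, -0.004] [0.13, 3.07, -0.23]
[0.0314, -0.0008, -0.004] [0.12, 3.06, -0.33]
[0.0314, -0.0008, -0.004] [0.1, 3.05, -0.42]
[0.0314, -0.0008, -0.004] [0.09, 3.04, -0.52]
[0.0314, -0.0008, -0.004] [0.08, 3.02, -0.61]
[0.0314, -0.0008, -0.004] [0.07, 3.0, -0.71]
[0.0314, -0.0008, -0.004] [0.05, 2.98, -0.8]
[0.0314, -0.0008, -0.004] [0.04, 2.95, -0.89]
[0.0314, -0.0008, -0.004] [0.03, 2.92, -0.99]
```

arm_command(commands=[{"rot": [0.0314, 0, -0.004], "offset": [0.14, 3.1, -0.15], "claw": -1}, {"rot": [0.0314, -0.001, -0.004], "offset": [0.13, 3.1, -0.25], "claw": -1}, {"rot": [0.0314, -0.001, -0.004], "offset": [0.12, 3.05, -0.33], "claw": -1}, {"rot": [0.0314, -0.001, -0.004], "offset": [0.1, 3.05, -0.42], "claw": -1}, {"rot": [0.0314, -0.001, -0.004], "offset": [0.09, 3.05, -0.52], "claw": -1}])

```text
time_s: 5.2
eef_pos: [510.3, -26.0, 141.8]
eef_rot: [-170.9, 0.2, 10.6]
force: [0.4, 0.5, -3.4]
grip_width: 0.21
```

arm_command(commands=[{"rot": [0.0314, -0.001, -0.004], "offset": [0.08, 3.0, -0.6], "claw": -1}, {"rot": [0.0314, -0.001, -0.004], "offset": [0.07, 3.0, -0.7], "claw": -1}, {"rot": [0.0314, -0.001, -0.004], "offset": [0.05, 3.0, -0.8], "claw": -1}, {"rot": [0.0314, -0.001, -0.004], "offset": [0.04, 2.95, -0.9], "claw": -1}, {"rot": [0.0314, -0.001, -0.004], "offset": [0.03, 2.9, -1.0], "claw": -1}])

```text
time_s: 5.82
eef_pos: [542.6, -176.4, 148.2]
eef_rot: [-161.9, 0.2, 11.8]
force: [1.0, -0.6, -3.9]
grip_width: 0.211
```

arm_command(commands=[{"rot": [0, 0, 0], "offset": [0, 0, 0], "claw": -1}, {"rot": [0, 0, 0], "offset": [0, 0, 0], "claw": -1}])

```text
time_s: 6.08
eef_pos: [542.4, -174.7, 148.2]
eef_rot: [-161.9, 0.2, 11.8]
force: [0.2, 0.0, -4.0]
grip_width: 0.212
```

```bash
python3 - <<'E'
from h import *
from cell import snapshot
A,s=cur();print(s["time_s"],s["eef_pos"],s["eef_rot"],s["force"],s["ft_torque"],s["grip_width"])
p,d=snapshot("scene");np.save("pics/s2.npy",d);cv2.imwrite("pics/s2.png",cv2.resize(p[130:310,100:340,::-1],None,fx=3.3,fy=3.3,interpolation=cv2.INTER_CUBIC))
p,d=snapshot("top");np.save("pics/t2.npy",d);cv2.imwrite("pics/t2.png",cv2.resize(p[120:260,310:490,::-1],None,fx=4,fy=4,interpolation=cv2.INTER_CUBIC))
B=tool_T(packT(-44,90,18),(3,0,35.2));print("residual",A[:3,3]-B[:3,3])
C=tool_T(packT(-44,35,18),(3,0,35.2));plan(A,C,4)
E
```

```text
6.075 [ 542.40606051 -174.67462844  148.19423918] [-161.93803421    0.22275626   11.80304472] [ 0.22247181  0.00492383 -4.02029465] [-0.57087483 -0.0765368   0.00922513] 0.2122921566043582
residual [-0.58473003  0.2116193  -1.54939472]
total 53.5 mm 0.23 deg; per row 13.363555611319102
[-0.0003, 0.0009, -0.0003] [0.02, 0.42, 1.27]
[-0.0003, 0.0009, -0.0003] [0.02, 0.42, 1.27]
[-0.0003, 0.0009, -0.0003] [0.02, 0.42, 1.27]
[-0.0003, 0.0009, -0.0003] [0.01, 0.42, 1.27]
```

View pics/s2.png

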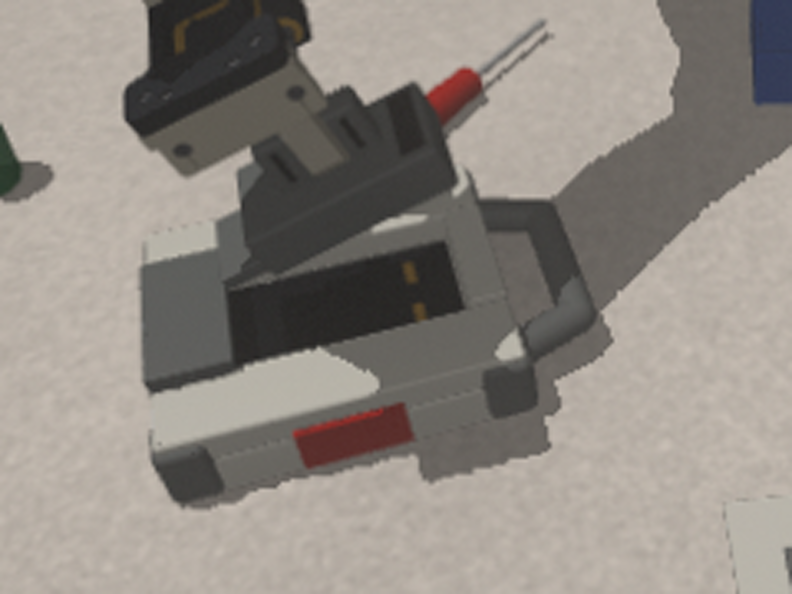

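View pics/t2.png

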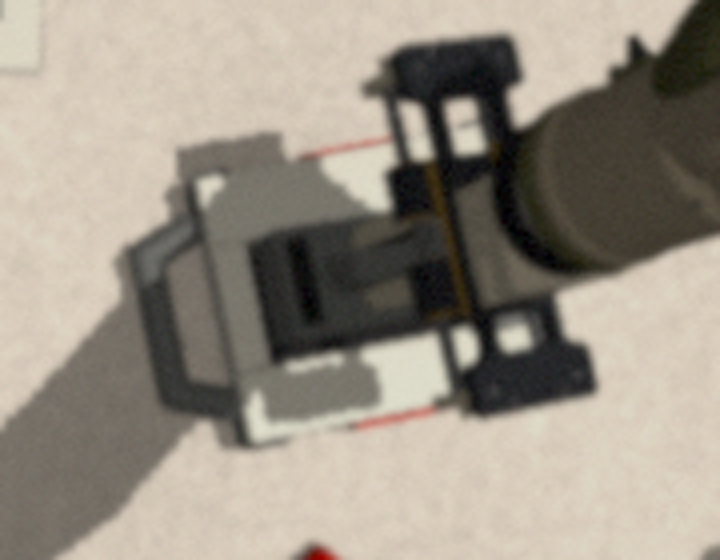

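The pack is held tilted with its tongue low, above the bay and in line with it. I'll overlay the predicted pack outline to check for slip in the hand.

```bash
cat >> h.py <<'E'
def pack_from_tool(A,g=(3,0,35.2)):
    T=np.eye(4);T[:3,:3]=A[:3,:3]@np.array([[0,-1,0],[-1,0,0],[0,0,-1.]]).T;T[:3,3]=A[:3,3]-T[:3,:3]@np.array(g);return T
def overlay(img,T,o,f,name):
    for P in ([[-56,-32,30],[56,-32,30],[56,32,30],[-56,32,30]],[[-82,-25,0],[-56,-25,0],[-56,25,0],[-82,25,0]],[[-56,-32,0],[56,-32,0],[56,32,0],[-56,32,0]],[[-82,-25,10],[-56,-25,10],[-56,25,10],[-82,25,10]]):
        q=(proj(tr(T,P),name)-o+.5)*f-.5;cv2.polylines(img,[np.int32(q)],True,(0,0,255),1)
def tip(T): 
    return tr(np.linalg.inv(U),tr(T,[-82,0,0]))[0]
E
python3 - <<'E'
from h import *
A,s=cur();T=pack_from_tool(A);print(tip(T))
a=cv2.imread("pics/s2.png");overlay(a,T,np.array([100,130]),3.3,"scene");cv2.imwrite("pics/s2o.png",a)
E
```

```text
[-42.98482734   0.21724596  88.79910504]
```

View pics/s2o.png

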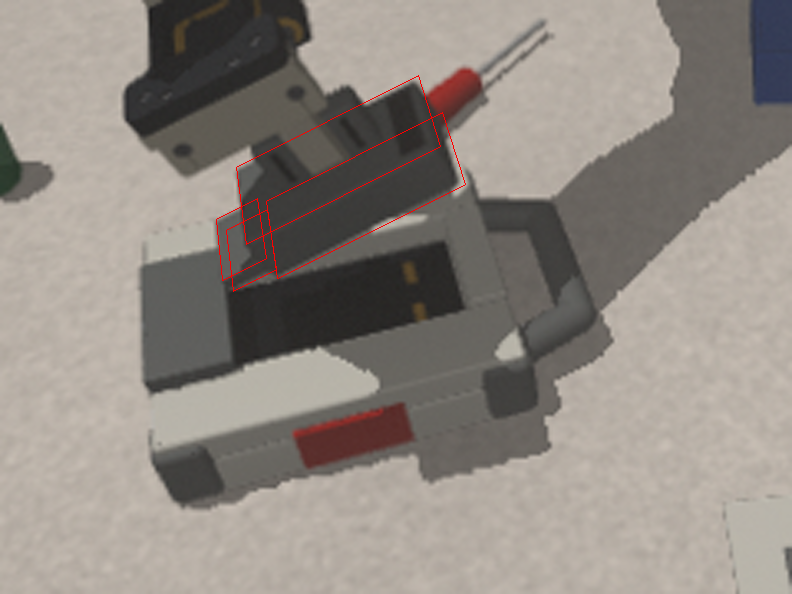

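arm_command(commands=[{"rot": [0, 0, 0], "offset": [0, 0.45, 1.3], "claw": -1}, {"rot": [0, 0, 0], "offset": [0, 0.45, 1.3], "claw": -1}, {"rot": [0, 0, 0], "offset": [0, 0.4, 1.25], "claw": -1}, {"rot": [0, 0, 0], "offset": [0, 0.35, 1.0], "claw": -1}, {"rot": [0, 0, 0], "offset": [0, 0, 0], "claw": -1}])

```text
time_s: 6.8
eef_pos: [542.6, -176.0, 96.5]
eef_rot: [-161.9, 0.2, 11.8]
force: [0.3, 0.1, -2.5]
grip_width: 0.212
```

```bash
python3 - <<'E'
from h import *
from cell import snapshot
A,s=cur();print(s["time_s"],s["eef_pos"],s["eef_rot"],s["force"],s["ft_torque"])
T=pack_from_tool(A);print(tip(T))
p,d=snapshot("scene");a=cv2.resize(p[130:310,100:340,::-1],None,fx=3.3,fy=3.3,interpolation=cv2.INTER_CUBIC)
q=(proj(tr(U,[[-52,-40,61],[-52,40,61]]),"scene")-[100,130]+.5)*3.3-.5;cv2.polylines(a,[np.int32(q)],False,(0,255,0),1)
cv2.imwrite("pics/s3.png",a)
C=tool_T(packT(-68,35,18),(3,0,35.2));plan(A,C,4)
E
```

```text
6.8 [ 542.61144753 -175.96369588   96.52068008] [-161.9461719     0.23473327   11.79337676] [ 0.32965744  0.09167761 -2.45862768] [-0.57426959 -0.08448312  0.01797835]
[-44.92091724   0.84477166  36.71184638]
total 23.1 mm 0.24 deg; per row 5.77473843203805
[-0.0002, 0.001, -0.0003] [0.02, 0.56, -0.14]
[-0.0002, 0.001, -0.0003] [0.01, 0.56, -0.14]
[-0.0002, 0.001, -0.0003] [0.01, 0.56, -0.14]
[-0.0002, 0.001, -0.0003] [0.01, 0.56, -0.14]
```

View pics/s3.png

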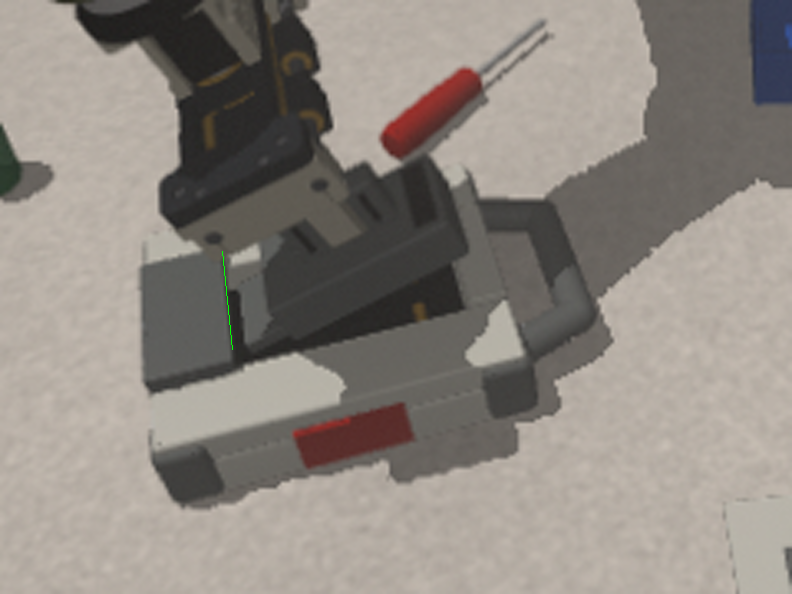

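The tongue is in the bay in front of the lip edge, which the predicted green line matches at about (228,300). There is no contact. Push it under.

arm_command(commands=[{"rot": [0, 0, 0], "offset": [0.02, 0.55, -0.14], "claw": -1}, {"rot": [0, 0.001, 0], "offset": [0.01, 0.55, -0.14], "claw": -1}, {"rot": [0, 0.001, 0], "offset": [0.01, 0.55, -0.14], "claw": -1}, {"rot": [0, 0.001, 0], "offset": [0.01, 0.5, -0.14], "claw": -1}, {"rot": [0, 0, 0], "offset": [0, 0, 0], "claw": -1}])

```text
time_s: 7.48
eef_pos: [548.2, -198.4, 96.3]
eef_rot: [-162.0, -0.0, 11.7]
force: [0.6, -0.4, -3.3]
grip_width: 0.214
```

```bash
python3 - <<'E'
from h import *
from cell import snapshot
A,s=cur();print(s["time_s"],s["eef_pos"],s["eef_rot"],s["force"],s["ft_torque"])
T=pack_from_tool(A);print(tip(T))
p,d=snapshot("scene");a=cv2.resize(p[130:310,100:340,::-1],None,fx=3.3,fy=3.3,interpolation=cv2.INTER_CUBIC)
cv2.imwrite("pics/s4.png",a)
# turn-down waypoints
W=[packT(-67,z,t) for t,z in ((18,35),(13,34),(8,33),(4,32),(0,31))]
B=A
for w in W[1:]:
    C=tool_T(w,(3,0,35.2));plan(B,C,2);B=C
E
```

```text
7.475 [ 548.17019728 -198.41191787   96.26911258] [-1.62027342e+02 -2.02770255e-02  1.17018405e+01] [ 0.55206591 -0.40836086 -3.28236404] [-0.58611505 -0.07402993 -0.05129513]
[-68.116115    -0.1602684   36.55887564]
total 10.7 mm 4.97 deg; per row 5.355832038483594
[-0.0434, -0.0004, -0.0008] [-0.01, -0.15, 0.51]
[-0.0434, -0.0004, -0.0008] [-0.01, -0.17, 0.51]
total 8.9 mm 5.0 deg; per row 4.440706242361798
[-0.0436, -0.0, 0.0] [0.0, -0.13, 0.43]
[-0.0436, -0.0, 0.0] [0.0, -0.14, 0.42]
total 7.3 mm 4.0 deg; per row 3.657975587859328
[-0.0349, -0.0, -0.0] [-0.0, -0.11, 0.35]
[-0.0349, -0.0, -0.0] [-0.0, -0.12, 0.35]
total 7.3 mm 4.0 deg; per row 3.671616188835209
[-0.0349, 0.0, 0.0] [0.0, -0.11, 0.35]
[-0.0349, 0.0, 0.0] [0.0, -0.12, 0.35]
```

View pics/s4.png

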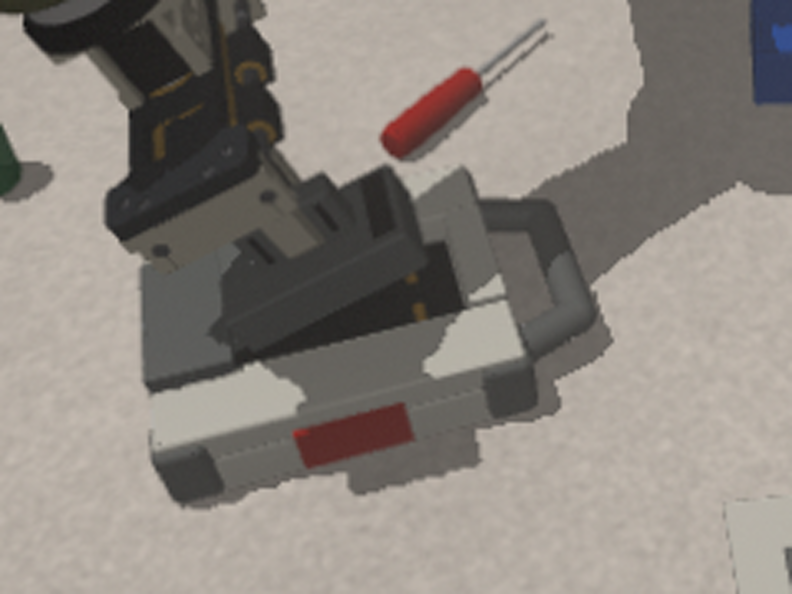

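```bash
python3 - <<'E'
from h import *
from cell import snapshot
A,s=cur();T=pack_from_tool(A)
p,d=snapshot("scene");o=np.array([130,180]);a=cv2.resize(p[180:260,130:240,::-1],None,fx=7,fy=7,interpolation=cv2.INTER_CUBIC)
b=a.copy();overlay(b,T,o,7,"scene");cv2.imwrite("pics/s5.png",a[:,:]);cv2.imwrite("pics/s5o.png",b)
for n in range(196,262,2):pass
m=camera_model("scene")
for (u,v) in ((165,230),(168,228),(164,231),(160,225),(172,226),(176,222)):
    print(u,v,tr(np.linalg.inv(U),topW([[u,v]],d=[d[v,u]],name="scene"))[0].round(1))
E
```

```text
165 230 [-60.1 -22.1  60.1]
168 228 [-52.2 -30.5  71.5]
164 231 [-61.8 -24.9  61. ]
160 225 [-68.1  -6.5  60.3]
172 226 [-44.4 -31.   74.4]
176 222 [-36.3 -25.8  76.7]
```

View pics/s5.png

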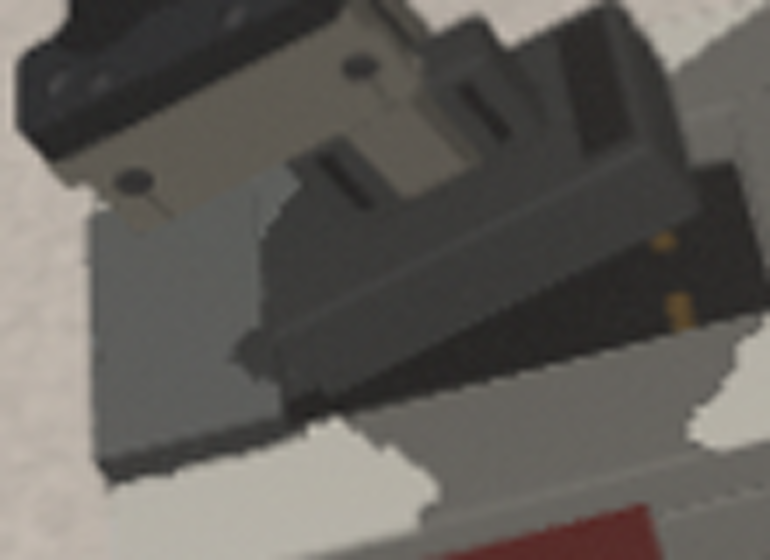

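View pics/s5o.png

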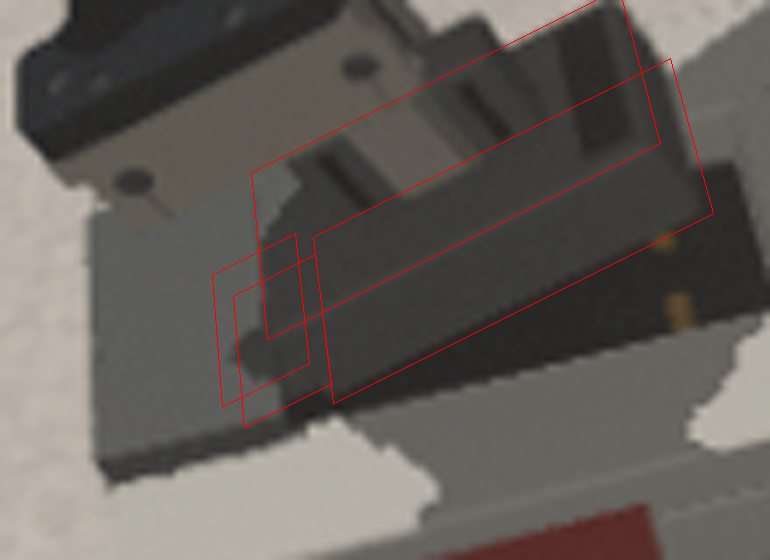

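The dark patch at the lip measures z≈60 mm, so it is a shadow on top of the lip. The tongue is underneath, with no contact force. Turn it down.

arm_command(commands=[{"rot": [-0.043, 0, 0], "offset": [0, -0.15, 0.5], "claw": -1}, {"rot": [-0.043, 0, 0], "offset": [0, -0.17, 0.5], "claw": -1}, {"rot": [-0.044, 0, 0], "offset": [0, -0.13, 0.43], "claw": -1}, {"rot": [-0.044, 0, 0], "offset": [0, -0.14, 0.42], "claw": -1}, {"rot": [0, 0, 0], "offset": [0, 0, 0], "claw": -1}])

```text
time_s: 8.2
eef_pos: [545.8, -185.9, 79.9]
eef_rot: [-171.9, 0.0, 11.9]
force: [-0.2, 0.3, -3.6]
grip_width: 0.213
```

```bash
python3 - <<'E'
from h import *
A,s=cur();print(s["time_s"],s["eef_pos"],s["eef_rot"],s["force"],s["ft_torque"])
T=pack_from_tool(A);print(tip(T))
B=A
for t,z in ((4,32),(0,31)):
    C=tool_T(packT(-67,z,t),(3,0,35.2));plan(B,C,2);B=C
E
```

```text
8.2 [ 545.84270365 -185.8702199    79.88629699] [-1.71904154e+02  1.62163684e-02  1.18775886e+01] [-0.22203963  0.30996984 -3.61752096] [-0.33860897  0.01730589  0.00572421]
[-64.56827878  -0.63945939  33.0666027 ]
total 6.9 mm 4.1 deg; per row 3.4505431273159233
[-0.0357, 0.0002, 0.0007] [-0.03, 0.01, 0.34]
[-0.0357, 0.0002, 0.0007] [-0.03, 0.0, 0.34]
total 7.3 mm 4.0 deg; per row 3.671616188835209
[-0.0349, 0.0, 0.0] [0.0, -0.11, 0.35]
[-0.0349, 0.0, 0.0] [0.0, -0.12, 0.35]
```

arm_command(commands=[{"rot": [-0.035, 0, 0.001], "offset": [-0.03, 0.02, 0.34], "claw": -1}, {"rot": [-0.035, 0, 0], "offset": [-0.03, 0, 0.34], "claw": -1}, {"rot": [-0.035, 0, 0], "offset": [0, -0.08, 0.35], "claw": -1}, {"rot": [-0.035, 0, 0], "offset": [0, -0.08, 0.35], "claw": -1}, {"rot": [0, 0, 0], "offset": [0, 0, 0], "claw": -1}])

```text
time_s: 8.82
eef_pos: [544.7, -183.9, 65.8]
eef_rot: [-180.0, 0.1, 11.8]
force: [-0.0, 0.5, -2.9]
grip_width: 0.213
```

```bash
python3 - <<'E'
from h import *
from cell import snapshot
A,s=cur();print(s["time_s"],s["eef_pos"],s["eef_rot"],s["force"],s["ft_torque"])
T=pack_from_tool(A);print(tip(T))
p,d=snapshot("scene");a=cv2.resize(p[150:290,120:300,::-1],None,fx=4,fy=4,interpolation=cv2.INTER_CUBIC)
cv2.imwrite("pics/s6.png",a)
plan(A,tool_T(packT(-67,30.5,0),(3,0,35.2)),1)
E
```

```text
8.825 [ 544.69857251 -183.87760738   65.84290704] [-1.79975986e+02  5.05219737e-02  1.17973046e+01] [-0.01061983  0.54611914 -2.89120463] [-0.04395773  0.01658562  0.00297497]
[-68.17341571   0.20207335  30.60729873]
total 1.2 mm 0.06 deg; per row 1.2083375058442323
[-0.0004, 0.0009, -0.0] [0.02, -0.12, 0.01]
```

View pics/s6.png

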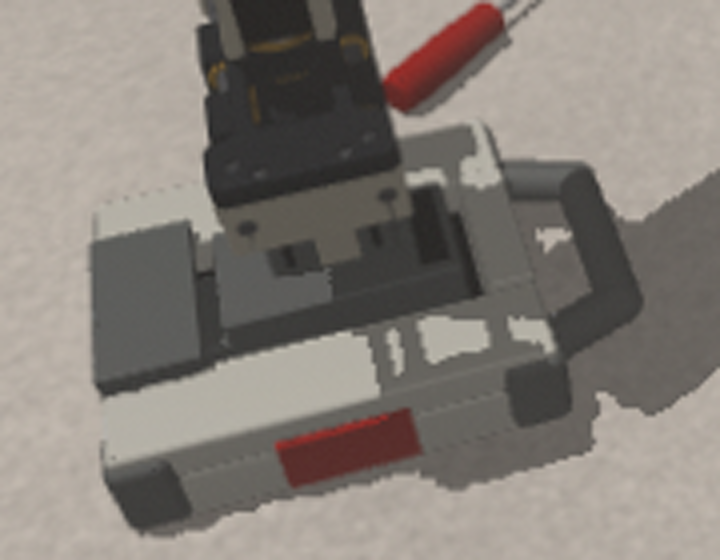

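The pack lies flat in the bay, with the tongue hidden under the lip (edge at about (195,290)). Settle 1 mm, release and lift.

arm_command(commands=[{"rot": [0, 0, 0], "offset": [0, 0, 0.1], "claw": -1}, {"rot": [0, 0, 0], "offset": [0, 0, 0], "claw": -1}, {"rot": [0, 0, 0], "offset": [0, 0, 0], "claw": 1}, {"rot": [0, 0, 0], "offset": [0, 0, 0], "claw": 1}, {"rot": [0, 0, 0], "offset": [0, 0, 0], "claw": 1}])

```text
time_s: 9.5
eef_pos: [545.1, -185.4, 65.4]
eef_rot: [180.0, -0.0, 11.7]
force: [0.7, -0.7, 0.3]
grip_width: 0.482
```

arm_command(commands=[{"rot": [0, 0, 0], "offset": [0, 0, 0], "claw": 1}, {"rot": [0, 0, 0], "offset": [0, 0, 0], "claw": 1}, {"rot": [0, 0, 0], "offset": [0, 0, 0], "claw": 1}, {"rot": [0, 0, 0], "offset": [0, 0, 0], "claw": 1}])

```text
time_s: 10.0
eef_pos: [544.9, -185.2, 65.2]
eef_rot: [-180.0, -0.0, 11.7]
force: [1.2, -0.1, 0.5]
grip_width: 0.914
```

Released with no force on the tool. Lift straight up and move aside toward the left so that the cameras can see.

arm_command(commands=[{"rot": [0, 0, 0], "offset": [0, 0, -1.0], "claw": 1}, {"rot": [0, 0, 0], "offset": [0, 0, -3], "claw": 1}, {"rot": [0, 0, 0], "offset": [0, 0, -4], "claw": 1}, {"rot": [0, 0, 0], "offset": [0, 0, -4], "claw": 1}, {"rot": [0, 0, 0], "offset": [0, -3, -2], "claw": 1}])

```text
time_s: 10.62
eef_pos: [539.6, -157.8, 208.2]
eef_rot: [179.9, -0.2, 11.5]
force: [-0.3, 1.3, -0.3]
grip_width: 1.001
```

arm_command(commands=[{"rot": [0, 0, 0], "offset": [0, -4, 0], "claw": 1}, {"rot": [0, 0, 0], "offset": [0, -4, 0], "claw": 1}, {"rot": [0, 0, 0], "offset": [0, -4, 0], "claw": 1}, {"rot": [0, 0, 0], "offset": [0, -4, 0], "claw": 1}, {"rot": [0, 0, 0], "offset": [0, -4, 0], "claw": 1}])

```text
time_s: 11.25
eef_pos: [498.0, 41.2, 206.0]
eef_rot: [-180.0, -0.1, 11.7]
force: [0.9, 0.0, -0.7]
grip_width: 1.002
```

arm_command(commands=[{"rot": [0, 0, 0], "offset": [0, 0, 0], "claw": 1}, {"rot": [0, 0, 0], "offset": [0, 0, 0], "claw": 1}])

```text
time_s: 11.5
eef_pos: [498.5, 39.5, 205.7]
eef_rot: [180.0, -0.0, 11.7]
force: [-0.0, 0.6, -0.1]
grip_width: 1.002
```

```bash
python3 - <<'E'
from h import *
from cell import snapshot
A,s=cur();print(s["time_s"],s["eef_pos"],s["force"])
p,d=snapshot("top");o=np.array([335,140])
a=cv2.resize(p[140:240,335:460,::-1],None,fx=6,fy=6,interpolation=cv2.INTER_CUBIC)
cv2.imwrite("pics/t7.png",a);cv2.imwrite("pics/t7full.png",p[:,:,::-1])
v,u=np.mgrid[140:240,335:460];dd=d[140:240,335:460].ravel()
W=topW(np.c_[u.ravel(),v.ravel()],d=dd);X=tr(np.linalg.inv(U),W);ok=dd>0
b=ok&(abs(X[:,1])<20)&(X[:,0]>-45)&(X[:,0]<75)&(X[:,2]>80)&(X[:,2]<105)
print("bar",b.sum(),X[b].mean(0),cv2.minAreaRect(np.float32(X[b][:,:2])))
t=ok&(abs(X[:,1])<28)&(X[:,0]>-38)&(X[:,0]<66)&(X[:,2]>52)&(X[:,2]<68)
q=X[t];c=np.linalg.lstsq(np.c_[q[:,:2],np.ones(len(q))],q[:,2],rcond=None)[0];print("top plane",t.sum(),q[:,2].mean(),np.degrees(c[:2]),q[:,0].min(),q[:,0].max())
E
```

```text
11.5 [498.46778575  39.49606916 205.70403266] [-0.02687817  0.58791977 -0.05027667]
bar 207 [13.31193017  1.38563651 90.01343768] ((12.584451675415039, 1.0946998596191406), (58.1016960144043, 20.136690139770508), 0.713418185710907)
top plane 708 58.529701024950576 [0.19290976 0.13992815] -37.85493264032067 65.74317306049068
```

View pics/t7.png

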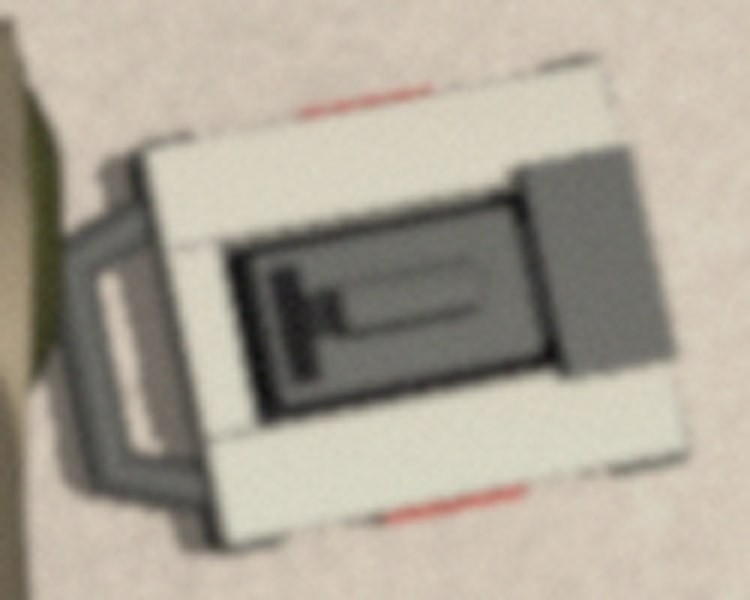

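The pack lies flat and square in the bay with an even gap all round. Its bar centre is at about (13, 1) in the unit frame, which puts the tongue tip at x≈-69 mm. Top tilt is below 0.3°. Hand in.

```bash
python3 -c "
from cell import close_job
print(close_job())"
```

```text
the job is handed in; nothing more can be done
None
```

The tongued pack is in the bay, and I handed the job in at about 11.6 s. I gripped it by its bar, tilted it 18°, pushed the tongue under the lip and turned the pack down flat. Then I let go and moved the arm clear.

**Hook under the lip:** By arm position the tongue tip reached x ≈ -68 mm and z ≈ 36.5 mm at 18° tilt. A dark patch in the picture looked like the tongue on top of the lip. Depth put it at the lip's top surface (z ≈ 60 mm), so I took it as a shadow.

**Final position, from the top camera after release:**

| Check | Reading | Target |
|---|---|---|
| Pack centre in the unit frame | about (13, 1) mm | (14, 0) mm |
| Tongue tip | x ≈ -69 mm | below -56 mm |
| Angle to the bay | about 0.7° | within 15° |
| Tilt of the top face | below 0.3° | within 7° |
| Top of the bar | z = 90 mm | 92 mm when seated |

- **Small disagreement:** Both top surfaces of the pack read 1.5–2 mm lower than a seated pack should. They read about that much low before the move too, so I took it as camera bias.
- **Forces:** The largest reading at the end of any move was about 5 N, mostly the pack's own weight.
- **Short pack:** The gripper never came near it, but I did not re-measure its position at the end.

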